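# Drag-test the sample-plate spring clips and pull out the weak one

### The arm

A 7-joint arm with a two-finger parallel gripper is mounted at the origin on the work surface. World frame = base frame: x ahead of the robot, y to its left, z up, the work surface at z = 0. Lengths are in m, angles in rad, forces in N, time in s.
With the tool pointing down it reaches from about 0.4 to 0.85 m from the base axis. Payload 10.4 kg.
Tool frame: the origin (TCP) lies at the very end of the fingers, on their centre line; the grasp point (between the pads) lies r.grip_depth behind it (r.grip_depth is the distance from the TCP to the grasp point, in m); y points along the fingers, z is the direction in which the jaws open and shut, and the axes are right-handed (so a half turn about y gives the same grasp; the last joint's range is limited). The gripper opens to 87 mm and grips with 3 to 60 N. Pads are 19 mm wide; open, the fingers measure 117 mm over their backs; the gripper's body (75 mm by 190 mm) begins 51 mm behind the grasp point.
Start: joints at [-1.279, 0.332, -0.065, 1.46, 0.022, 1.35, -0.088], TCP at [0.194, 0.594, 0.223] pointing down, gripper open.
Joint ranges: [-2.6, 2.6], [-0.5, 2.12], [-1.47, 1.34], [0.16, 2.42], [-1.27, 4.41], [0.06, 2.06], [-2.6, 2.6]. Speed limits (rad/s): [2.22, 2.22, 2.79, 2.79, 3.14, 3.14, 3.14].

### API

Orientations are given as a unit quaternion [x, y, z, w].
In Python, from bench import r gives the robot as it stands.
- The arm moves only by the shell command python3 -m jog 'ROWS' [OPENING] [FORCE]. ROWS is JSON, a list of rows, each a list of 6 numbers: the shift along the tool's x, y, z in m, then the turn, a rotation vector about the tool's x, y, z in degrees. A call has 1 to 12 rows; each row shifts and turns the pose as measured when the row begins, along the tool's axes as they then stand; what a row does not reach is not made up. A row lasts 1/12 s, in which the tool goes at most 41.7 mm and 7.16 degrees, less where a joint would pass 70% of its speed; a pose out of reach is approached as far as the arm can. A call with a gripper value outside its range is refused whole. OPENING is the opening, from -1 (shut) to 1 (fully open), so that 0 is half open, set as the call begins (- or left out, the last holds). The fingers move at their own pace and stop on an object; FORCE is the grip in N (left out, the last holds). Time passes only in rows, so rows that do not move let the fingers close. It gives the time, the measured TCP pose, the force and the opening at its end, in the units of the state.
- r.read_state(): the state, without advancing time (a new reading comes with each control period).
- r.camera(name): name is "scene" or "top" or "wrist"; returns a dict with "image" (480x640x3 uint8, red, green, blue), "range_z" (480x640 float32, m along the optical axis (not along the pixel's ray), 0 where there is no reading), "K" (3x3 intrinsics, pixels), "k1" (the pictures are not rectified: a ray, as slopes to the right and down, at radius r is drawn at 1 + k1 r^2 times it, then the intrinsics apply), "R" (3x3) and "t" (3): a world point X has camera coordinates R X + t. Camera axes: x right, y down, z forward; pixel columns grow to the right and rows downward; lengths in m; the calibration is good to about 2 mm. A picture is of the moment at which its call begins.
- r.close_job(): hands the job in, once; it reports no verdict.
The state is a dict: "time": time; "joint_positions": joint angles; "joint_vel": joint speeds; "joint_torque": joint torques, N m; "ee_pos": TCP position; "eef_rot": TCP orientation; "ft_force": force on the tool from outside, world axes, zero at the start; "torque": the same for the moment, N m; "width": finger opening in m.
Only numpy, scipy, OpenCV 4.12 (cv2) and the standard library are available. Lean on these libraries where they do the work, as an engineer would, in place of code of your own. Each camera call takes 0.05 s, during which the arm holds its last target. There are 200 camera calls.

### The job

Find the weakest of the three spring clips on the test plate: draw the test card of every clip about a centimetre out, straight and without jerking, and feel how hard it drags. Then pull the weakest clip's card right out, leave it standing on the plate in front, and lift that clip from its nest and set it down gently, upright, in the shallow reject tray. The two stronger clips stay seated in their nests, still gripping their cards, and everything else stays where it is.

Things in the scene. Friction and masses are not known exactly. Their poses are not given: they have to be found in the camera images.
- plate_top (a point): Fixed aluminium test plate 220 (x) x 260 (y) x 24 mm. Point: on its top face, mid-width, 130 mm from the near (-x) edge; x points the way the cards go in, z up. Three nests 60 x 38 mm, 12 mm deep, centred at x = +45, y = -85, 0, +85 mm, each hold a clip (2 mm play); its card is before it, grip block centre at x = -19 mm.
- card_0_grip (a point): Centre of a test card's grip block: black, 18 (x) x 10 (y) x 34 mm high. From its foot a steel blade, 20 mm wide, 3 mm thick, runs to +x into the clip; its end lies 80 mm from this point. Pinch across y from above, draw level to -x: after 26 mm it leaves the clip's nose (drag ends), after 44 mm the clip. Nest y = -85 mm. 60 g.
- card_1_grip (a point): Centre of a test card's grip block: black, 18 (x) x 10 (y) x 34 mm high. From its foot a steel blade, 20 mm wide, 3 mm thick, runs to +x into the clip; its end lies 80 mm from this point. Pinch across y from above, draw level to -x: after 26 mm it leaves the clip's nose (drag ends), after 44 mm the clip. Nest y = 0 mm. 60 g.
- card_2_grip (a point): Centre of a test card's grip block: black, 18 (x) x 10 (y) x 34 mm high. From its foot a steel blade, 20 mm wide, 3 mm thick, runs to +x into the clip; its end lies 80 mm from this point. Pinch across y from above, draw level to -x: after 26 mm it leaves the clip's nose (drag ends), after 44 mm the clip. Nest y = +85 mm. 60 g.
- clip_a_mid (a point): Steel spring clip: base 56 (x) x 34 x 12 mm, sunk in its nest, top flush with the plate; two cheeks on it, 34 mm over their outsides (y), 22 mm long (x), 30 mm high. This point: midway between the cheeks, 28 mm above the underside, 12 mm to +x of the base's centre. Pinch the cheeks from above across y to carry it. 220 g.
- clip_b_mid (a point): Same clip as clip_a; point and axes as there. A sprung jaw pivoted between the cheeks presses the blade on the base; its tail stands 50 mm above the underside (over the cheeks). The letters a, b, c say nothing of place or strength.
- clip_c_mid (a point): Same clip as clip_a; point and axes as there. All three look the same: strength shows only in the drag. The weakest drags about 2 to 3 N, the others about 7 to 10 N; the block rubbing on the plate can add the same few newtons to each.
- tray_in (a point): Centre of the inner floor of the fixed dark steel reject tray: outside 140 mm (x) x 100 mm (y), 16 mm high, walls and floor 4 mm thick.
- driver_grip (a point): a screwdriver lying on the table, handle about 25 mm thick. A bystander: leave it alone; this point is at its middle.
- spare_card_mid (a point): a spare test card of the same shape lying on the table, not in any clip. A bystander: leave it alone; this point is at its middle.
- bottle_mid (a point): a white plastic bottle, 56 mm across, 130 mm tall. A bystander: leave it alone; this point is at its middle.
- jar_mid (a point): a glass jar, 52 mm across, 60 mm tall. A bystander: leave it alone; this point is at its middle.
- flange_center (a point): a steel blank flange disc, 70 mm across, 13 mm thick. A bystander: leave it alone; this point is at its middle.
- gasket_mid (a point): a copper ring gasket, 48 mm across, 5 mm thick. A bystander: leave it alone; this point is at its middle.

How it is judged:
By the outcome, as a careful person would: the job done as asked, in the order asked, and still so for the second after the job is handed in, with the robot touching nothing.
It also fails if it takes over 69 s, if anything falls off the work surface, if the arm or the gripper's body presses on something with over 40 N, if the wrist force passes 120 N, or if a joint passes its speed limit or range.

## Working session

There is one attempt and no reset: what is moved stays moved. The work goes in short steps, Python scripts to look and compute and a shell command to move; the robot and the scene stay as the last step left them, time stands still between calls to the robot, and variables do not carry over. Pictures are saved under pics/ and viewed, about 8 in all and at most 12, crops included, and the job is handed in when it is done.

```bash
ls; mkdir -p pics; python3 - <<'E'
from bench import r
import cv2,numpy as np
s=r.read_state();print({k:np.round(v,3) for k,v in s.items()},r.grip_depth)
for n in("top","scene"):
    c=r.camera(n);cv2.imwrite(f"pics/{n}0.png",c["image"][:,:,::-1]);np.savez(f"{n}0.npz",**c)
    print(n,c["K"].tolist(),c["k1"],np.round(c["R"],3).tolist(),c["t"])
E
```

```text
pics
{'time': np.float64(0.0), 'joint_positions': array([-1.279,  0.333, -0.065,  1.461,  0.022,  1.35 , -0.088]), 'joint_vel': array([-0.   , -0.001, -0.   , -0.001,  0.002,  0.001,  0.003]), 'joint_torque': array([-1.0000e-03, -6.2323e+01,  2.4000e-02, -3.8990e+01, -6.1000e-02,
        3.9000e-02,  0.0000e+00]), 'ee_pos': array([0.193, 0.594, 0.222]), 'eef_rot': array([ 0.699, -0.111,  0.111, -0.698]), 'ft_force': array([-0.822,  0.657, -1.009]), 'torque': array([ 0.013, -0.027,  0.02 ]), 'width': np.float64(0.087)} 0.0187
top [[509.2768059542477, 0.0, 315.8785932210917], [0.0, 509.2768059542477, 245.97944039663906], [0.0, 0.0, 1.0]] 0.0241043041918685 [[-0.018, -1.0, -0.025], [-0.988, 0.022, -0.155], [0.155, 0.022, -0.988]] [0.02865048 0.60924597 0.92665409]
scene [[546.996355085372, 0.0, 319.4037292451554], [0.0, 546.996355085372, 248.7860521474989], [0.0, 0.0, 1.0]] -0.1571444107375763 [[0.812, 0.583, -0.017], [0.357, -0.519, -0.777], [-0.462, 0.625, -0.63]] [-0.47243827 -0.13948061  1.49565756]
```

View pics/top0.png

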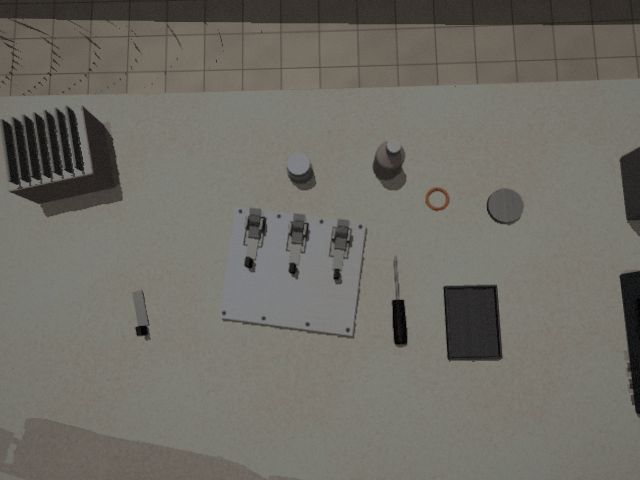

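View pics/scene0.png

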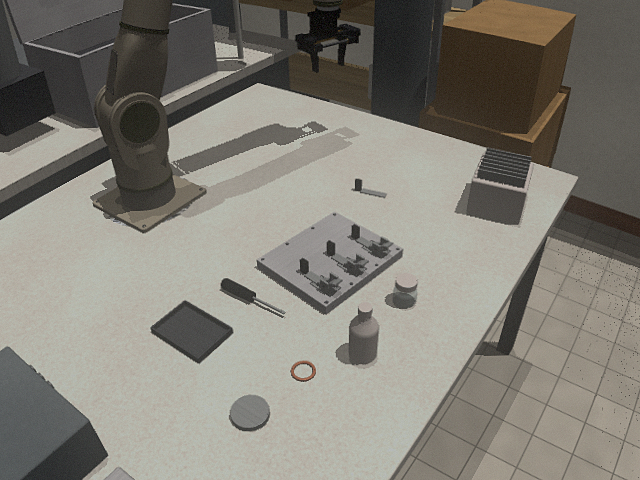

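Top view: plate corners are at about (238,208), (366,227), (353,335) and (222,320). The black grip blocks are near (249,262), (293,268) and (337,274). The tray centre is near (472,322), and the driver lies between plate and tray at x≈400.

```bash
cat > h.py <<'E'
import numpy as np,cv2
from bench import r
def ray(c,uv):
    uv=np.asarray(uv,float).reshape(-1,1,2)
    n=cv2.undistortPoints(uv,c["K"],np.array([float(c["k1"]),0,0,0,0])).reshape(-1,2)
    d=np.c_[n,np.ones(len(n))]@c["R"]; o=-c["R"].T@c["t"]
    return o,d
def onz(c,uv,z):
    o,d=ray(c,uv); return o+d*((z-o[2])/d[:,2])[:,None]
def cloud(c):
    h,w=c["range_z"].shape; v,u=np.mgrid[:h,:w]
    o,d=ray(c,np.c_[u.ravel(),v.ravel()]); return (o+d*c["range_z"].reshape(-1,1)).reshape(h,w,3)
E
python3 - <<'E'
from h import *
c=dict(np.load("top0.npz")); P=cloud(c); im=c["image"].astype(int)
z=P[...,2]
print("table z",np.median(z[380:410,250:450]),"plate z",np.median(z[290:310,250:330]))
box=np.zeros(z.shape,bool);box[200:345,215:372]=1
zp=np.median(z[290:310,250:330])
m=(box&(abs(z-0.024)<.010)).astype(np.uint8)
m=cv2.morphologyEx(m,cv2.MORPH_CLOSE,np.ones((25,25)))
cs,_=cv2.findContours(m,0,2);k=max(cs,key=cv2.contourArea).reshape(-1,2)
q=onz(c,k,.024)[:,:2]
print("plate",cv2.minAreaRect((q*1000).astype(np.float32)))
dark=(im.max(2)<45)
for n,(u0,u1,v0,v1) in {"c2":(240,260,250,275),"c1":(284,304,255,280),"c0":(328,346,262,285)}.items():
    M=np.zeros(z.shape,bool);M[v0:v1,u0:u1]=dark[v0:v1,u0:u1]; v,u=np.nonzero(M)
    pz=P[M]; top=pz[:,2]>.045
    print(n,M.sum(),top.sum(),np.round(pz[top].mean(0),4),np.round(pz[:,2].max(),4))
M=np.zeros(z.shape,np.uint8);M[275:370,435:510]=(im.max(2)<75)[275:370,435:510]
cs,_=cv2.findContours(M,0,2);k=max(cs,key=cv2.contourArea).reshape(-1,2)
print("tray",cv2.minAreaRect((onz(c,k,.016)[:,:2]*1000).astype(np.float32)))
for n,(u0,u1,v0,v1) in {"clip2":(238,270,200,250),"clip1":(284,312,208,255),"clip0":(326,356,214,262)}.items():
    p=P[v0:v1,u0:u1].reshape(-1,3); 
    for lo,hi in((.045,.056),(.056,.09)):
        t=(p[:,2]>lo)&(p[:,2]<hi);print(n,lo,t.sum(),np.round(p[t].mean(0),4),p[t,2].max().round(4))
E
```

```text
table z 0.00030829593594738913 plate z 0.024328171991972403
plate ((568.3197631835938, 64.22828674316406), (260.2173767089844, 221.8491973876953), 81.27729034423828)
c2 70 45 [0.5788 0.1427 0.0778] 1.0102
c1 66 44 [0.5685 0.0626 0.0573] 0.0632
c0 51 37 [ 0.5559 -0.0209  0.058 ] 0.0607
tray ((460.7307434082031, -278.9576110839844), (102.89456939697266, 141.7437286376953), 89.7769546508789)
clip2 0.045 198 [0.6624 0.1358 0.0507] 0.056
clip2 0.056 76 [0.6771 0.1334 0.0578] 0.061
clip1 0.045 183 [0.6503 0.0514 0.0509] 0.056
clip1 0.056 68 [0.6636 0.0501 0.0581] 0.0613
clip0 0.045 179 [ 0.6372 -0.0324  0.0511] 0.056
clip0 0.056 67 [ 0.652  -0.0348  0.058 ] 0.0623
```

```bash
cat >> h.py <<'E'
from scipy.spatial.transform import Rotation as Ro
def plan(p,yaw):
    s=r.read_state();R=Ro.from_quat(s["eef_rot"]);y=np.radians(yaw)
    best=None
    for sg in(1,-1):
        z=sg*np.array([-np.sin(y),np.cos(y),0]);yy=np.array([0,0,-1.]);T=Ro.from_matrix(np.c_[np.cross(yy,z),yy,z])
        rv=np.degrees((R.inv()*T).as_rotvec())
        if best is None or np.linalg.norm(rv)<np.linalg.norm(best):best=rv
    print("t",round(float(s["time"]),2),"pos",np.round(s["ee_pos"],4),"tool shift mm",np.round(R.inv().apply(np.array(p)-s["ee_pos"])*1000,1),"turn",np.round(best,2),"F",np.round(s["ft_force"],2),"w",round(float(s["width"]),4),"j7",s["joint_positions"].round(2)[[0,6]])
    print(R.as_matrix().round(3).tolist())
E
python3 -c "
from h import *
plan([.58,.146,.16],-8.6)"
```

```text
t 0.1 pos [0.1934 0.594  0.2218] tool shift mm [ 506.3   62.3 -306.2] turn [ 0.07 -9.43 -0.  ] F [-0.09 -0.63  0.47] w 0.0869 j7 [-1.28 -0.09]
[[0.951, -0.0, 0.31], [-0.31, -0.001, 0.951], [0.0, -1.0, -0.001]]
```

```bash
python3 -m jog '[[0,0,0,0,-4.7,0],[0,0,0,0,-4.7,0],[0.03,0.003,-0.0257,0,0,0],[0.03,0.003,-0.0257,0,0,0],[0.03,0.003,-0.0257,0,0,0],[0.03,0.003,-0.0257,0,0,0],[0.03,0.003,-0.0257,0,0,0],[0.03,0.003,-0.0257,0,0,0],[0.03,0.003,-0.0257,0,0,0],[0.03,0.003,-0.0257,0,0,0],[0.03,0.003,-0.0257,0,0,0],[0.03,0.003,-0.0257,0,0,0]]' -0.1 40
python3 -c "
from h import *
plan([.58,.146,.16],-8.6)"
```

```text
time: 1.1
ee_pos: [0.455, 0.2907, 0.1852]
eef_rot: [0.707, -0.047, 0.041, -0.704]
ft_force: [1.2, 0.2, 0.2]
width: 0.0391
t 1.1 pos [0.455  0.2907 0.1852] tool shift mm [ 142.1   24.8 -128. ] turn [ 0.3   1.51 -0.43] F [1.17 0.18 0.2 ] w 0.0391 j7 [-0.79  0.82]
[[0.992, -0.008, 0.123], [-0.124, -0.004, 0.992], [-0.008, -1.0, -0.005]]
```

```bash
python3 -m jog '[[0.03,0.005,-0.027,0,0.7,0],[0.03,0.005,-0.027,0,0.7,0],[0.03,0.005,-0.027,0,0,0],[0.03,0.005,-0.027,0,0,0],[0.02,0.005,-0.018,0,0,0],[0,0,0,0,0,0]]'
python3 -c "
from h import *
plan([.58,.146,.16],-8.6)
c=r.camera('wrist');cv2.imwrite('pics/w1.png',c['image'][:,:,::-1]);np.savez('w1.npz',**c)"
```

```text
time: 1.6
ee_pos: [0.5808, 0.1312, 0.1575]
eef_rot: [0.708, -0.059, 0.054, -0.701]
ft_force: [-0.6, -1.2, 0.5]
width: 0.0391
t 1.6 pos [0.5808 0.1312 0.1575] tool shift mm [-3.2 -2.6 14.5] turn [ 0.58 -0.51 -0.38] F [-0.61 -1.17  0.46] w 0.0391 j7 [-0.54  1.18]
[[0.987, -0.008, 0.158], [-0.158, -0.009, 0.987], [-0.007, -1.0, -0.01]]
```

View pics/w1.png

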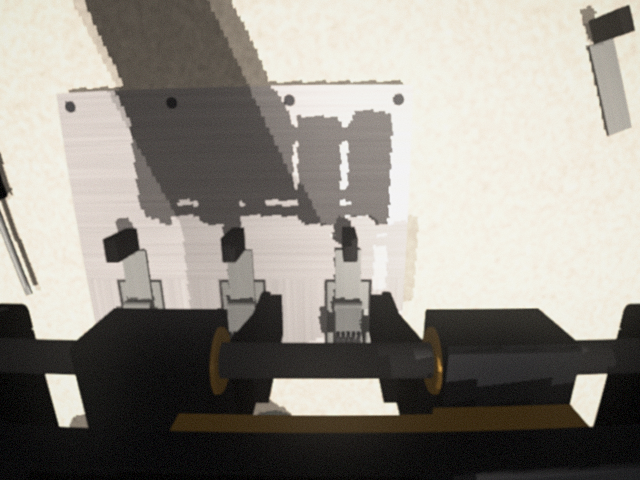

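The wrist view has up = −x and right = +y. The blocks are card 2 at (348,240), card 1 at (233,243) and card 0 at (121,245), with the clips half hidden behind the fingers.

```bash
python3 - <<'E'
from h import *
c=dict(np.load("w1.npz"));P=cloud(c);im=c["image"].astype(int);z=P[...,2]
print("plate z",np.median(z[130:200,70:120]))
for n,(u0,u1,v0,v1) in {"c2":(325,372,215,270),"c1":(205,260,215,270),"c0":(90,150,215,270)}.items():
    p=P[v0:v1,u0:u1].reshape(-1,3);t=(p[:,2]>.052)&(p[:,2]<.068)
    q=(p[t,:2]*1000).astype(np.float32)
    zz=np.median(p[t,2]); q2=p[t&(abs(p[:,2]-zz)<.003)]
    print(n,t.sum(),zz.round(4),np.round(q2[:,:2].mean(0),4),q2[:,:2].ptp(0) if hasattr(q2,'ptp') else np.ptp(q2[:,:2],0),cv2.minAreaRect(q))
# plate near-edge holes
g=cv2.cvtColor(c["image"],cv2.COLOR_RGB2GRAY)
for u,v in((70,106),(172,103),(289,100),(398,99)):
    print(onz(c,[[u,v]],.024)[0].round(4))
E
```

```text
plate z 0.024555563286413035
c2 390 0.0584 [0.5822 0.1477] [0.01847314 0.01190795] ((582.609130859375, 147.7924041748047), (9.885175704956055, 18.31027603149414), 82.0922622680664)
c1 421 0.0581 [0.5696 0.0645] [0.01867782 0.0119796 ] ((569.9387817382812, 64.12389373779297), (10.408583641052246, 18.35279083251953), 82.12303924560547)
c0 444 0.0581 [ 0.5573 -0.0195] [0.01829683 0.01258154] ((557.302001953125, -20.32876205444336), (11.284975051879883, 18.24612045288086), 80.98734283447266)
[ 0.452 -0.04   0.024]
[0.4644 0.037  0.024 ]
[0.4768 0.1209 0.024 ]
[0.4882 0.1974 0.024 ]
```

```bash
python3 -m jog '[[-0.002,0.01,0.0085,0.3,-0.2,-0.2],[-0.002,0.015,0.0085,0.3,-0.2,-0.2],[0,0.015,0,0,0,0],[0,0,0,0,0,0]]'
python3 -c "
from h import *
plan([.5822,.1477,.034],-8.4)"
```

```text
time: 1.98
ee_pos: [0.5771, 0.1535, 0.1163]
eef_rot: [-0.704, 0.053, -0.053, 0.706]
ft_force: [-0.9, -0.6, -1.0]
width: 0.039
t 1.98 pos [0.5771 0.1535 0.1163] tool shift mm [ 6.  82.3 -5.2] turn [-0.18 -0.22 -0.07] F [-0.87 -0.56 -1.02] w 0.039 j7 [-0.56  1.17]
[[0.989, -0.001, 0.15], [-0.15, 0.003, 0.989], [-0.001, -1.0, 0.003]]
```

```bash
python3 -m jog '[[0.004,0.02,-0.003,0,0,0],[0.002,0.015,-0.002,0,0,0],[0,0.01,0,0,0,0],[0,0,0,0,0,0],[0,0,0,0,0,0]]'
python3 -c "
from h import *
plan([.5822,.1477,.034],-8.4)"
```

```text
time: 2.4
ee_pos: [0.5808, 0.1535, 0.0723]
eef_rot: [-0.703, 0.051, -0.05, 0.707]
ft_force: [0.0, -0.3, 0.9]
width: 0.0394
t 2.4 pos [0.5808 0.1535 0.0723] tool shift mm [ 2.3 38.3 -5.8] turn [-0.34  0.17 -0.1 ] F [ 0.   -0.35  0.92] w 0.0394 j7 [-0.54  1.19]
[[0.99, -0.001, 0.143], [-0.143, 0.006, 0.99], [-0.002, -1.0, 0.006]]
```

```bash
python3 -m jog '[[0.002,0.003,-0.005,-0.2,0,0],[0.001,0.003,-0.003,-0.2,0,0],[0,0,0,0,0,0]]'
python3 -c "
from h import *
plan([.5822,.1477,.034],-8.4)"
```

```text
time: 2.65
ee_pos: [0.5834, 0.1459, 0.0684]
eef_rot: [0.705, -0.05, 0.05, -0.705]
ft_force: [0.5, -0.9, -0.9]
width: 0.0393
t 2.65 pos [0.5834 0.1459 0.0684] tool shift mm [-1.5 34.4  1.7] turn [0.   0.25 0.03] F [ 0.51 -0.9  -0.87] w 0.0393 j7 [-0.54  1.2 ]
[[0.99, 0.0, 0.142], [-0.142, -0.0, 0.99], [0.0, -1.0, -0.0]]
```

```bash
python3 -m jog '[[-0.001,0.012,0.001,0,0,0],[0,0.012,0,0,0,0],[0,0.007,0,0,0,0],[0,0,0,0,0,0],[0,0,0,0,0,0]]'
python3 -c "
from h import *
plan([.5822,.1477,.034],-8.4)"
```

```text
time: 3.07
ee_pos: [0.5828, 0.1469, 0.0346]
eef_rot: [-0.705, 0.05, -0.051, 0.705]
ft_force: [0.2, -0.2, 0.3]
width: 0.0391
t 3.07 pos [0.5828 0.1469 0.0346] tool shift mm [-0.7  0.6  0.7] turn [-0.02  0.22  0.07] F [ 0.25 -0.19  0.31] w 0.0391 j7 [-0.53  1.21]
[[0.99, 0.001, 0.142], [-0.142, 0.0, 0.99], [0.001, -1.0, 0.0]]
```

```bash
python3 -m jog '[[0,0,0,0,0,0],[0,0,0,0,0,0],[0,0,0,0,0,0],[0,0,0,0,0,0],[0,0,0,0,0,0],[0,0,0,0,0,0]]' -1 30; python3 -m jog '[[-0.001,0,0,0,0,0],[-0.001,0,0,0,0,0],[-0.001,0,0,0,0,0]]'
```

```text
time: 3.57
ee_pos: [0.5832, 0.147, 0.0351]
eef_rot: [-0.705, 0.05, -0.051, 0.706]
ft_force: [-1.0, -0.3, -1.3]
width: 0.0099
time: 3.82
ee_pos: [0.5808, 0.1471, 0.0351]
eef_rot: [-0.705, 0.049, -0.052, 0.705]
ft_force: [6.3, -0.1, -5.7]
width: 0.0101
```

```bash
for i in 1; do python3 -m jog '[[-0.0012,0,0,0,0,0],[-0.0012,0,0,0,0,0]]';python3 -m jog '[[-0.0012,0,0,0,0,0]]'; python3 -m jog '[[-0.0012,0,0,0,0,0]]'; python3 -m jog '[[-0.0012,0,0,0,0,0]]';python3 -m jog '[[-0.0012,0,0,0,0,0]]'; done | grep -E "ee_pos|force"
```

```text
ee_pos: [0.5794, 0.1471, 0.0351]
ft_force: [5.1, -0.1, -5.8]
ee_pos: [0.5785, 0.1472, 0.0351]
ft_force: [4.2, 0.2, -4.8]
ee_pos: [0.5776, 0.1473, 0.0351]
ft_force: [5.6, 0.5, -5.3]
ee_pos: [0.5766, 0.1474, 0.0351]
ft_force: [6.1, -0.6, -4.3]
ee_pos: [0.5756, 0.1474, 0.0351]
ft_force: [4.4, -0.7, -5.5]
```

```bash
(python3 -m jog '[[-0.0012,0,0.0003,0,0,0]]'; python3 -m jog '[[-0.0012,0,0.0003,0,0,0]]';python3 -m jog '[[-0.0012,0,0.0002,0,0,0]]';python3 -m jog '[[0,0,0,0,0,0]]'; python3 -m jog '[[0,0,0,0,0,0]]';python3 -m jog '[[0,0,0,0,0,0],[0,0,0,0,0,0],[0,0,0,0,0,0],[0,0,0,0,0,0],[0,0,0,0,0,0]]' -0.1 )| grep -E "ee_pos|force|width"
```

```text
ee_pos: [0.5747, 0.1477, 0.0351]
ft_force: [5.6, -1.6, -4.8]
width: 0.0097
ee_pos: [0.5737, 0.1479, 0.0351]
ft_force: [5.5, -0.9, -4.7]
width: 0.0102
ee_pos: [0.5728, 0.148, 0.0351]
ft_force: [4.9, -0.3, -5.7]
width: 0.0094
ee_pos: [0.5727, 0.148, 0.0351]
ft_force: [2.6, 0.2, -3.5]
width: 0.0097
ee_pos: [0.5727, 0.148, 0.0351]
ft_force: [4.5, 0.2, -4.1]
width: 0.0095
ee_pos: [0.5712, 0.1488, 0.0356]
ft_force: [-0.8, 0.5, 0.1]
width: 0.0341
```

```bash
python3 -m jog '[[0,-0.02,0,0,0,0],[0,-0.02,0,0,0,0],[0,-0.01,-0.02,0,0,0],[0,0,-0.025,0,0,0],[0.005,0,-0.02,0,0,0],[0.005,0,-0.005,0,0,0],[0,0,0,0,0,0]]'
python3 -c "
from h import *
plan([.5698,.0642,.034],-8.4)"
```

```text
time: 5.73
ee_pos: [0.5696, 0.078, 0.0881]
eef_rot: [-0.705, 0.047, -0.052, 0.706]
ft_force: [0.6, 0.0, 0.1]
width: 0.039
t 5.73 pos [0.5696 0.078  0.0881] tool shift mm [  1.8  54.1 -13.7] turn [-0.1   0.37  0.37] F [0.63 0.02 0.07] w 0.039 j7 [-0.47  1.3 ]
[[0.99, 0.007, 0.14], [-0.14, 0.001, 0.99], [0.007, -1.0, 0.002]]
```

```bash
python3 -m jog '[[0.002,0.005,-0.01,0,0.2,0.2],[0,0.006,-0.003,0,0.2,0.2],[0,0,0,0,0,0],[0,0,0,0,0,0]]'
python3 -c "
from h import *
plan([.5698,.0642,.034],-8.4)"
```

```text
time: 6.07
ee_pos: [0.5695, 0.0664, 0.0749]
eef_rot: [-0.704, 0.053, -0.051, 0.706]
ft_force: [-0.9, -0.7, -0.2]
width: 0.0388
t 6.07 pos [0.5695 0.0664 0.0749] tool shift mm [ 0.7 40.9 -2.3] turn [-0.12  0.03 -0.16] F [-0.94 -0.74 -0.24] w 0.0388 j7 [-0.45  1.33]
[[0.989, -0.003, 0.146], [-0.145, 0.003, 0.989], [-0.003, -1.0, 0.002]]
```

```bash
python3 -m jog '[[0.001,0.013,-0.002,0,0,0],[0,0.013,-0.001,0,0,0],[0,0.012,0,0,0,0],[0,0,0,0,0,0],[0,0,0,0,0,0]]'
python3 -c "
from h import *
plan([.5698,.0642,.034],-8.4)"
```

```text
time: 6.48
ee_pos: [0.5691, 0.0668, 0.0332]
eef_rot: [-0.704, 0.052, -0.048, 0.706]
ft_force: [0.3, -0.5, 0.8]
width: 0.0388
t 6.48 pos [0.5691 0.0668 0.0332] tool shift mm [ 1.  -0.8 -2.4] turn [-0.14  0.26 -0.3 ] F [ 0.3  -0.49  0.81] w 0.0388 j7 [-0.44  1.35]
[[0.99, -0.005, 0.142], [-0.142, 0.003, 0.99], [-0.005, -1.0, 0.002]]
```

```bash
python3 -m jog '[[0.001,-0.0015,-0.003,0,0.2,-0.2],[0,0,0,0,0,0],[0,0,0,0,0,0]]'
python3 -c "
from h import *
plan([.5698,.0642,.034],-8.4)"
```

```text
time: 6.73
ee_pos: [0.5697, 0.0639, 0.0352]
eef_rot: [-0.704, 0.052, -0.051, 0.706]
ft_force: [0.1, 0.4, -0.5]
width: 0.0386
t 6.73 pos [0.5697 0.0639 0.0352] tool shift mm [0.  1.2 0.3] turn [-0.14  0.08 -0.09] F [ 0.14  0.44 -0.49] w 0.0386 j7 [-0.43  1.35]
[[0.989, -0.001, 0.145], [-0.145, 0.003, 0.989], [-0.002, -1.0, 0.002]]
```

```bash
(python3 -m jog '[[0,0,0,0,0,0],[0,0,0,0,0,0],[0,0,0,0,0,0],[0,0,0,0,0,0],[0,0,0,0,0,0],[0,0,0,0,0,0]]' -1 30; python3 -m jog '[[-0.001,0,0.0001,0,0,0],[-0.001,0,0.0001,0,0,0],[-0.001,0,0.0001,0,0,0]]'; python3 -m jog '[[-0.0012,0,0.0001,0,0,0],[-0.0012,0,0.0001,0,0,0]]';python3 -m jog '[[-0.0012,0,0.0001,0,0,0]]'; python3 -m jog '[[-0.0012,0,0.0001,0,0,0]]'; python3 -m jog '[[-0.0012,0,0.0001,0,0,0]]';python3 -m jog '[[-0.0012,0,0.0001,0,0,0]]')| grep -E "ee_pos|force|width"
```

```text
ee_pos: [0.5709, 0.0639, 0.037]
ft_force: [-0.0, 0.2, -0.5]
width: 0.0098
ee_pos: [0.5683, 0.0645, 0.037]
ft_force: [1.3, 0.2, -1.9]
width: 0.0098
ee_pos: [0.566, 0.065, 0.037]
ft_force: [1.2, -0.1, -0.7]
width: 0.0096
ee_pos: [0.5648, 0.0653, 0.037]
ft_force: [0.7, -1.2, -1.1]
width: 0.01
ee_pos: [0.5635, 0.0656, 0.037]
ft_force: [2.3, -2.1, -0.5]
width: 0.01
ee_pos: [0.5622, 0.0659, 0.037]
ft_force: [1.6, 0.2, -1.1]
width: 0.0096
ee_pos: [0.561, 0.0662, 0.037]
ft_force: [2.0, -0.0, -1.8]
width: 0.0097
```

Card 1 drags only about 1.5 N. Releasing it now, then testing card 0.

```bash
python3 -m jog '[[0,0,0,0,0,0],[0,0,0,0,0,0],[0,0,0,0,0,0],[0,0,0,0,0,0],[0,0,0,0,0,0],[0,0,0,0,0,0]]' -0.1 >/dev/null; python3 -m jog '[[0,-0.02,0,0,0,0],[0,-0.02,0,0,0,0],[0,-0.005,-0.02,0,0,0],[0,0,-0.025,0,0,0],[0.005,0,-0.025,0,0,0],[0.005,0,-0.015,0,0,0],[0,0,0,0,0,0],[0,0,0,0,0,0]]'
python3 -c "
from h import *
plan([.5573,-.0200,.034],-8.4)"
```

```text
time: 9.15
ee_pos: [0.557, -0.0207, 0.0839]
eef_rot: [-0.704, 0.05, -0.051, 0.707]
ft_force: [-0.4, -0.0, 1.2]
width: 0.0392
t 9.15 pos [ 0.557  -0.0207  0.0839] tool shift mm [ 0.2 49.9  0.6] turn [-0.23  0.25  0.05] F [-0.36 -0.03  1.25] w 0.0392 j7 [-0.34  1.49]
[[0.99, 0.001, 0.142], [-0.142, 0.004, 0.99], [0.001, -1.0, 0.004]]
```

```bash
python3 -m jog '[[0,0.014,0,-0.1,0.1,0],[0,0.014,0,-0.1,0.1,0],[0,0.012,0,0,0,0],[0,0.008,0,0,0,0],[0,0,0,0,0,0],[0,0,0,0,0,0]]'
python3 -c "
from h import *
plan([.5573,-.0200,.034],-8.4)"
```

```text
time: 9.65
ee_pos: [0.5574, -0.0157, 0.0337]
eef_rot: [-0.704, 0.05, -0.05, 0.706]
ft_force: [0.1, 0.1, -0.5]
width: 0.0393
t 9.65 pos [ 0.5574 -0.0157  0.0337] tool shift mm [ 0.5 -0.3 -4.3] turn [-0.14  0.28  0.05] F [ 0.15  0.14 -0.49] w 0.0393 j7 [-0.33  1.5 ]
[[0.99, 0.001, 0.141], [-0.141, 0.002, 0.99], [0.001, -1.0, 0.003]]
```

```bash
python3 -m jog '[[0.0005,-0.001,-0.0045,0,0.2,0],[0,0,0,0,0,0],[0,0,0,0,0,0],[0,0,0,0,0,0]]'
python3 -c "
from h import *
plan([.5573,-.0200,.034],-8.4)"
```

```text
time: 9.98
ee_pos: [0.5581, -0.0201, 0.0362]
eef_rot: [-0.704, 0.05, -0.052, 0.706]
ft_force: [0.1, 0.8, -0.0]
width: 0.0392
t 9.98 pos [ 0.5581 -0.0201  0.0362] tool shift mm [-0.8  2.2 -0. ] turn [-0.18  0.1   0.14] F [ 0.08  0.83 -0.03] w 0.0392 j7 [-0.33  1.5 ]
[[0.99, 0.003, 0.144], [-0.144, 0.003, 0.99], [0.002, -1.0, 0.003]]
```

```bash
(python3 -m jog '[[0,0,0,0,0,0],[0,0,0,0,0,0],[0,0,0,0,0,0],[0,0,0,0,0,0],[0,0,0,0,0,0],[0,0,0,0,0,0]]' -1 30; python3 -m jog '[[-0.001,0,0.0001,0,0,0],[-0.001,0,0.0001,0,0,0],[-0.001,0,0.0001,0,0,0]]'; python3 -m jog '[[-0.0012,0,0.0001,0,0,0],[-0.0012,0,0.0001,0,0,0]]';python3 -m jog '[[-0.0012,0,0.0001,0,0,0]]'; python3 -m jog '[[-0.0012,0,0.0001,0,0,0]]'; python3 -m jog '[[-0.0012,0,0.0001,0,0,0]]';python3 -m jog '[[-0.0012,0,0.0001,0,0,0]]';python3 -m jog '[[-0.0012,0,0.0001,0,0,0]]')| grep -E "ee_pos|force|width"
```

```text
ee_pos: [0.5588, -0.0203, 0.0374]
ft_force: [-0.4, 0.1, -0.3]
width: 0.0095
ee_pos: [0.5567, -0.0198, 0.0374]
ft_force: [6.0, -2.1, -5.2]
width: 0.0098
ee_pos: [0.5558, -0.0197, 0.0374]
ft_force: [6.0, -1.1, -7.0]
width: 0.0097
ee_pos: [0.5554, -0.0195, 0.0374]
ft_force: [5.8, -1.2, -6.9]
width: 0.0101
ee_pos: [0.555, -0.0195, 0.0374]
ft_force: [4.9, -0.8, -3.8]
width: 0.0094
ee_pos: [0.5547, -0.0194, 0.0374]
ft_force: [4.8, -1.3, -5.9]
width: 0.0095
ee_pos: [0.5543, -0.0193, 0.0375]
ft_force: [6.3, -2.1, -6.0]
width: 0.01
ee_pos: [0.554, -0.0192, 0.0375]
ft_force: [5.6, -2.1, -5.9]
width: 0.0096
```

```bash
(python3 -m jog '[[-0.0016,0,0.0001,0,0,0],[-0.0016,0,0.0001,0,0,0],[-0.0016,0,0.0001,0,0,0],[-0.0016,0,0.0001,0,0,0]]'; python3 -m jog '[[-0.0016,0,0.0001,0,0,0],[-0.0016,0,0.0001,0,0,0],[-0.0016,0,0.0001,0,0,0]]')| grep -E "ee_pos|force|width"
```

```text
ee_pos: [0.551, -0.0187, 0.0376]
ft_force: [6.6, -1.1, -5.0]
width: 0.01
ee_pos: [0.5487, -0.0182, 0.0376]
ft_force: [5.6, -0.8, -5.3]
width: 0.0094
```

```bash
python3 -m jog '[[0,0,0,0,0,0],[0,0,0,0,0,0],[0,0,0,0,0,0],[0,0,0,0,0,0],[0,0,0,0,0,0],[0,0,0,0,0,0]]' -0.1 >/dev/null; python3 -m jog '[[0,-0.02,0,0,0,0],[0,-0.02,0,0,0,0],[0,-0.005,0.02,0,0,0],[0,0,0.025,0,0,0],[0,0,0.025,0,0,0],[0,0,0.015,0,0,0],[0,0,0,0,0,0],[0,0,0,0,0,0]]'
python3 - <<'E'
from h import *
plan([.5599,.0657,.034],-8.4)
c=r.camera('wrist');cv2.imwrite('pics/w2.png',c['image'][:,:,::-1]);np.savez('w2.npz',**c)
c=r.camera('top');P=cloud(c);cv2.imwrite('pics/top2.png',cv2.resize(c['image'][190:350,200:420,::-1],None,fx=3,fy=3))
E
```

```text
time: 13.07
ee_pos: [0.5585, 0.0681, 0.0848]
eef_rot: [0.705, -0.042, 0.065, -0.705]
ft_force: [0.3, 0.6, -0.4]
width: 0.0392
t 13.07 pos [0.5585 0.0681 0.0848] tool shift mm [ 0.1 50.8 -2.3] turn [-0.11 -0.21  1.86] F [ 0.25  0.63 -0.41] w 0.0392 j7 [-0.47  1.29]
[[0.988, 0.032, 0.15], [-0.15, -0.003, 0.989], [0.032, -0.999, 0.002]]
```

View pics/w2.png

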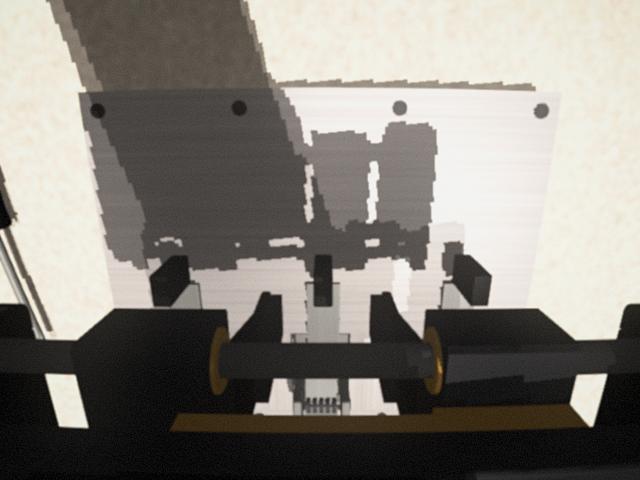

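The three blocks now stand at about (170,280), (323,280) and (472,280), all drawn out equally. The tool has tilted 1.9°, which I'll correct.

```bash
python3 -m jog '[[0,0.004,-0.002,0,0,0.9],[0,0.004,0,0,0,0.9],[0,0,0,0,0,0],[0,0,0,0,0,0]]' >/dev/null
python3 - <<'E'
from h import *
c=dict(np.load("w2.npz"));P=cloud(c)
for n,(u0,u1,v0,v1) in {"c2":(445,495,245,308),"c1":(305,340,245,310),"c0":(145,195,245,310)}.items():
    p=P[v0:v1,u0:u1].reshape(-1,3);t=(p[:,2]>.055)&(p[:,2]<.0625)
    print(n,t.sum(),cv2.minAreaRect((p[t,:2]*1000).astype(np.float32)))
plan([.5599,.0657,.036],-8.4)
E
```

```text
c2 674 ((572.5055541992188, 148.513427734375), (10.503120422363281, 19.243499755859375), 80.84819030761719)
c1 660 ((560.19091796875, 67.19075775146484), (9.905206680297852, 18.696491241455078), 80.9547119140625)
c0 670 ((547.8631591796875, -16.840621948242188), (10.45715618133545, 18.30570411682129), 80.34756469726562)
t 13.5 pos [0.5578 0.0608 0.0756] tool shift mm [ 1.4 39.6  5.2] turn [-0.03 -0.57 -0.19] F [ 0.97 -0.05 -0.28] w 0.0393 j7 [-0.45  1.32]
[[0.988, -0.003, 0.156], [-0.156, 0.001, 0.988], [-0.003, -1.0, 0.0]]
```

```bash
python3 -m jog '[[0.0015,0.005,0.006,0,-0.3,0],[0,0.013,0,0,-0.2,0],[0,0.012,0,0,0,0],[0,0.005,0,0,0,0],[0,0,0,0,0,0],[0,0,0,0,0,0]]' >/dev/null
python3 -c "
from h import *
plan([.5599,.066,.036],-8.4)"
```

```text
t 14.0 pos [0.5606 0.0664 0.0374] tool shift mm [-0.6  1.4 -0.5] turn [-0.01 -0.13 -0.22] F [-0.32 -0.47  0.01] w 0.0393 j7 [-0.45  1.33]
[[0.989, -0.004, 0.148], [-0.148, 0.001, 0.989], [-0.004, -1.0, 0.0]]
```

```bash
(python3 -m jog '[[0,0,0,0,0,0],[0,0,0,0,0,0],[0,0,0,0,0,0],[0,0,0,0,0,0],[0,0,0,0,0,0],[0,0,0,0,0,0]]' -1 30; python3 -m jog '[[-0.001,0,0.0001,0,0,0],[-0.0015,0,0.0001,0,0,0],[-0.002,0,0.0001,0,0,0],[-0.002,0,0.0001,0,0,0],[-0.002,0,0.0001,0,0,0],[-0.002,0,0.0001,0,0,0],[-0.002,0,0.0001,0,0,0],[-0.002,0,0.0001,0,0,0],[-0.002,0,0.0001,0,0,0],[-0.002,0,0.0001,0,0,0],[-0.002,0,0.0001,0,0,0],[-0.002,0,0.0001,0,0,0]]')| grep -E "ee_pos|force|width"
python3 -c "
from h import *
plan([.5599-.058*.9893+.0102,.066+.048*.146,.0374],-8.4)"
```

```text
ee_pos: [0.5616, 0.0667, 0.0391]
ft_force: [-0.9, -0.5, -1.5]
width: 0.0098
ee_pos: [0.5373, 0.0715, 0.0391]
ft_force: [-0.9, 0.6, -1.9]
width: 0.0098
t 15.5 pos [0.5373 0.0715 0.0391] tool shift mm [-24.5   1.7  -2.2] turn [-0.06 -0.15 -0.07] F [-0.85  0.56 -1.88] w 0.0098 j7 [-0.47  1.3 ]
[[0.989, -0.001, 0.149], [-0.149, 0.001, 0.989], [-0.001, -1.0, 0.001]]
```

```bash
(python3 -m jog '[[-0.002,0,-0.0001,0,0,0],[-0.0025,0,-0.0001,0,0,0],[-0.0025,0,-0.0001,0,0,0],[-0.0025,0,-0.0001,0,0,0],[-0.0025,0,-0.0001,0,0,0],[-0.0025,0,-0.0001,0,0,0],[-0.0025,0,-0.0001,0,0,0],[-0.0025,0,-0.0001,0,0,0],[-0.0025,0,-0.0001,0,0,0],[-0.0015,0,-0.0001,0,0,0],[0,0,0,0,0,0],[0,0,0,0,0,0]]';python3 -m jog '[[0,0.0006,0,0,0,0],[0,0,0,0,0,0]]')| grep -E "ee_pos|force|width"
python3 - <<'E'
from h import *
plan([.5123,.073,.0374],-8.4)
c=r.camera('wrist');P=cloud(c)
cv2.imwrite('pics/w3.png',c['image'][:,:,::-1]);np.savez('w3.npz',**c)
E
```

```text
ee_pos: [0.5106, 0.0746, 0.0394]
ft_force: [-0.5, 0.4, -1.2]
width: 0.0099
ee_pos: [0.5108, 0.0747, 0.0391]
ft_force: [-0.4, -0.4, -1.4]
width: 0.0096
t 16.67 pos [0.5108 0.0747 0.0391] tool shift mm [ 1.7  1.7 -1.4] turn [-0.09 -0.13 -0.08] F [-0.38 -0.36 -1.35] w 0.0096 j7 [-0.49  1.28]
[[0.989, -0.001, 0.148], [-0.148, 0.002, 0.989], [-0.001, -1.0, 0.002]]
```

View pics/w3.png

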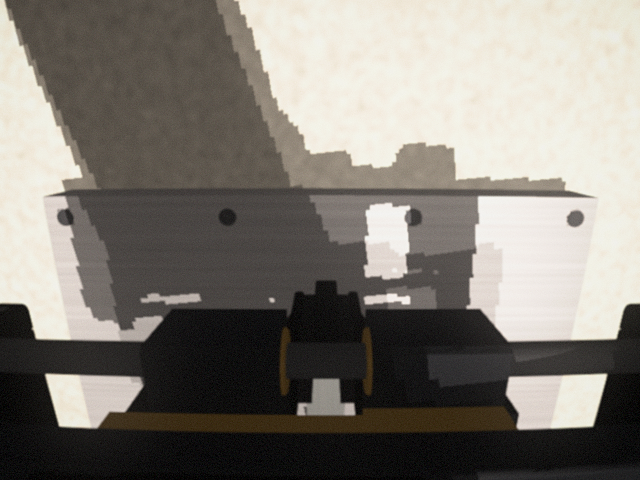

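The card is held between the fingers at about (325,330), clear of the clip and well inside the plate edge (v≈190). I'll lower it until it touches the plate.

```bash
for i in 1 2 3; do python3 -m jog '[[0,0.0009,0,0,0,0],[0,0,0,0,0,0]]'; done| grep -E "ee_pos|force"
```

```text
ee_pos: [0.511, 0.0747, 0.0392]
ft_force: [0.1, -0.1, -0.9]
ee_pos: [0.5114, 0.0748, 0.0391]
ft_force: [0.1, 0.3, -0.6]
ee_pos: [0.5118, 0.0749, 0.0391]
ft_force: [0.5, -0.6, -0.2]
```

```bash
for i in 1 2 ; do python3 -m jog '[[-0.0003,0.002,0,0,0,0]]'; done| grep -E "ee_pos|force"; python3 -m jog '[[0,0,0,0,0,0]]'
```

```text
ee_pos: [0.512, 0.0749, 0.0387]
ft_force: [-14.0, -3.1, 42.6]
ee_pos: [0.5121, 0.0749, 0.0386]
ft_force: [-16.3, -3.3, 38.2]
time: 17.47
ee_pos: [0.5123, 0.0749, 0.0394]
eef_rot: [-0.703, 0.053, -0.053, 0.707]
ft_force: [0.9, -0.4, -1.4]
width: 0.0103
```

```bash
python3 -m jog '[[0,0,0,0,0,0],[0,0,0,0,0,0],[0,0,0,0,0,0],[0,0,0,0,0,0],[0,0,0,0,0,0]]' -0.1 >/dev/null; python3 -m jog '[[0,-0.02,0,0,0,0],[0,-0.025,0,0,0,0],[0.005,-0.015,0,0,0,0],[0.02,0,0,0,0,0],[0.03,0,0,0,0,0],[0.03,0,0,0,0,0],[0.03,0,0,0,0,0],[0.01,0,0,0,0,0],[0,0,0,0,0,0],[0,0,0,0,0,0]]' 0.38 30
python3 - <<'E'
from h import *
plan([.645,.0531,.028],-8.4)
c=r.camera('top');P=cloud(c);np.savez('top3.npz',**c)
c=r.camera('wrist');cv2.imwrite('pics/w4.png',c['image'][:,:,::-1]);np.savez('w4.npz',**c)
E
```

```text
time: 18.72
ee_pos: [0.6389, 0.0559, 0.0974]
eef_rot: [-0.704, 0.053, -0.051, 0.706]
ft_force: [1.2, 0.2, -0.6]
width: 0.0601
t 18.72 pos [0.6389 0.0559 0.0974] tool shift mm [ 6.7 69.4 -2.1] turn [-0.15 -0.02 -0.24] F [ 1.21  0.18 -0.63] w 0.0601 j7 [-0.4   1.38]
[[0.989, -0.004, 0.146], [-0.146, 0.003, 0.989], [-0.004, -1.0, 0.003]]
```

View pics/w4.png

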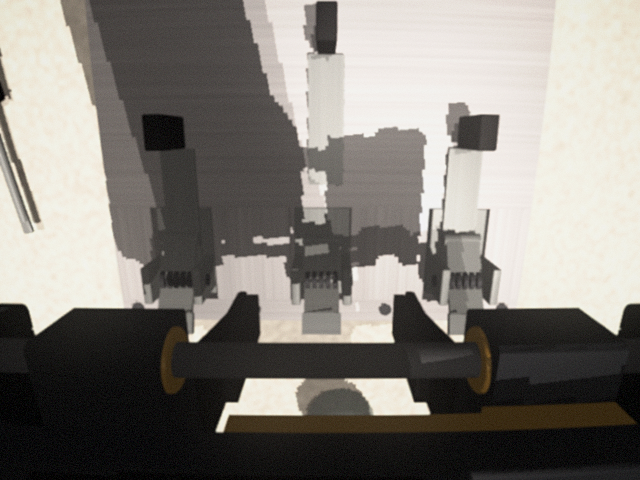

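The card stands free at (325,30) with its blade ending short of the clip (v≈180 against 208). Clip 1's cheeks are at about (297,285) and (347,285), between the fingers.

```bash
python3 - <<'E'
from h import *
c=dict(np.load("w4.npz"));P=cloud(c)
T=np.array([[.9893,-.146],[.146,.9893]])
p=P[235:310,282:360].reshape(-1,3);q=(p[:,:2]-[.5886,.0614])@T.T*1000
for lo,hi in((.048,.053),(.053,.057)):
  for s in(-1,1):
    t=(p[:,2]>lo)&(p[:,2]<hi)&(q[:,1]*s>11)
    if t.sum()>3: print(lo,s,t.sum(),np.percentile(q[t],[3,50,97],axis=0).round(1).tolist())
E
```

```text
0.048 -1 52 [[44.0, -16.6], [50.4, -12.0], [64.3, -11.6]]
0.048 1 51 [[44.0, 12.3], [50.4, 13.8], [64.5, 17.3]]
0.053 -1 325 [[44.7, -16.5], [54.7, -14.1], [65.1, -11.9]]
0.053 1 313 [[44.7, 12.6], [54.4, 14.8], [65.1, 17.1]]
```

```bash
python3 -m jog '[[0.003,0.014,-0.002,0,0,-0.2],[0,0.018,-0.001,0,0,0],[0,0.014,0,0,0,0],[0,0,0,0,0,0],[0,0,0,0,0,0],[0,0,0,0,0,0]]' >/dev/null
python3 -c "
from h import *
plan([.643,.0537,.028],-8.4)"
```

```text
t 19.32 pos [0.6367 0.0554 0.0526] tool shift mm [ 6.5 24.6 -0.9] turn [-0.33  0.15 -0.05] F [-0.42 -0.29  0.42] w 0.0603 j7 [-0.39  1.4 ]
[[0.99, -0.0, 0.143], [-0.143, 0.006, 0.99], [-0.001, -1.0, 0.006]]
```

```bash
python3 -m jog '[[0.006,0.007,-0.001,-0.3,0,0],[0.002,0.007,0,0,0,0],[0,0.006,0,0,0,0],[0,0,0,0,0,0],[0,0,0,0,0,0]]' >/dev/null
python3 -c "
from h import *
plan([.643,.0537,.028],-8.4)"
```

```text
t 19.73 pos [0.6466 0.0538 0.0337] tool shift mm [-3.5  5.7 -0.6] turn [-0.09  0.2   0.17] F [ 0.53 -0.81 -0.92] w 0.0603 j7 [-0.38  1.41]
[[0.99, 0.003, 0.143], [-0.143, 0.001, 0.99], [0.003, -1.0, 0.002]]
```

```bash
python3 -m jog '[[-0.003,0.005,-0.0005,0,0.1,0.1],[0,0.003,0,0,0,0],[0,0,0,0,0,0],[0,0,0,0,0,0]]' >/dev/null
python3 -c "
from h import *
plan([.643,.0537,.028],-8.4)"
```

```text
t 20.07 pos [0.643  0.0537 0.0247] tool shift mm [-0.  -3.3  0. ] turn [-0.08  0.07  0.03] F [-0.42 -0.14  0.27] w 0.06 j7 [-0.38  1.41]
[[0.989, 0.001, 0.145], [-0.145, 0.001, 0.989], [0.001, -1.0, 0.001]]
```

```bash
python3 -m jog '[[0,-0.0025,0,0,0,0],[0,0,0,0,0,0],[0,0,0,0,0,0]]'| grep -E "ee_pos|force"; python3 -m jog '[[0,0,0,0,0,0],[0,0,0,0,0,0],[0,0,0,0,0,0],[0,0,0,0,0,0],[0,0,0,0,0,0],[0,0,0,0,0,0]]' -1 30| grep -E "ee_pos|force|width"
```

```text
ee_pos: [0.6431, 0.0537, 0.0278]
ft_force: [-0.4, -0.6, -0.5]
ee_pos: [0.6436, 0.0535, 0.0284]
ft_force: [0.3, 0.3, 0.8]
width: 0.034
```

```bash
python3 -m jog '[[0,-0.003,0,0,0,0],[0,-0.004,0,0,0,0],[0,-0.005,0,0,0,0],[0,-0.008,0,0,0,0],[0,-0.015,0,0,0,0],[0,-0.02,0,0,0,0],[0,-0.02,0,0,0,0],[0,-0.02,0,0,0,0],[0,-0.015,0,0,0,0],[0,0,0,0,0,0],[0,0,0,0,0,0]]'| grep -E "force|width"
python3 - <<'E'
from h import *
plan([.461+.012*.99,-.279-.002,.13],-8.4)
c=r.camera('scene');cv2.imwrite('pics/s5.png',cv2.resize(c['image'][150:370,130:450,::-1],None,fx=2.4,fy=2.4))
E
```

```text
ft_force: [-0.0, -0.6, -3.8]
width: 0.034
t 21.73 pos [0.6404 0.0535 0.1459] tool shift mm [-117.3   16.  -355.2] turn [-0.04  0.07 -0.2 ] F [-0.04 -0.61 -3.82] w 0.034 j7 [-0.41  1.38]
[[0.989, -0.003, 0.145], [-0.145, 0.001, 0.989], [-0.004, -1.0, 0.001]]
```

View pics/s5.png

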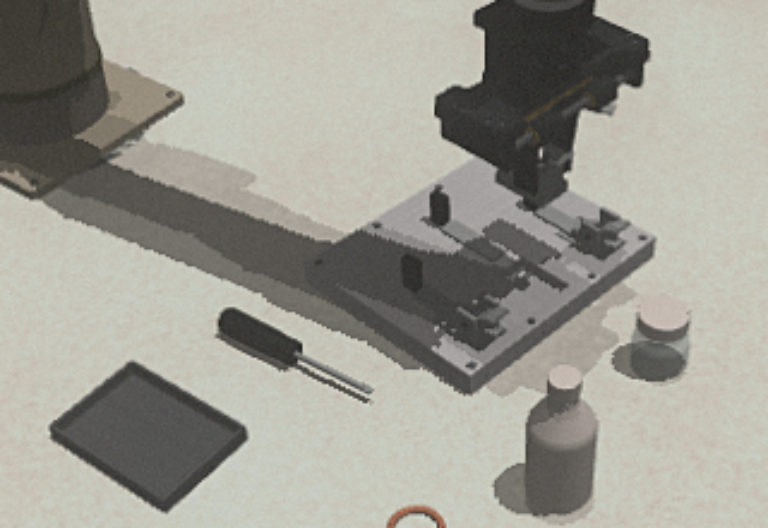

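The clip is in the gripper. The nest at (515,240) is empty, card 1 stands at (440,205), and the other clips are seated. The path to the tray at (148,435) passes over card 0 and the driver.

```bash
python3 -m jog '[[-0.005,0,-0.015,0,0,0],[-0.01,0,-0.03,0,0,0],[-0.0115,0,-0.035,0,0,0],[-0.0115,0,-0.035,0,0,0],[-0.0115,0,-0.035,0,0,0],[-0.0115,0,-0.035,0,0,0],[-0.0115,0,-0.035,0,0,0],[-0.0115,0,-0.035,0,0,0],[-0.0115,0,-0.035,0,0,0],[-0.01,0,-0.03,0,0,0],[-0.005,0,-0.02,0,0,0],[0,0,0,0,0,0]]'| grep -E "force|width"
python3 -c "
from h import *
plan([.473,-.281,.12],-8.4)"
```

```text
ft_force: [-0.5, -0.6, -2.1]
width: 0.0336
t 22.78 pos [ 0.462  -0.2804  0.1317] tool shift mm [11.3 11.4  1. ] turn [-0.08  0.25 -1.45] F [-0.49 -0.58 -2.11] w 0.0336 j7 [0.01 2.  ]
[[0.99, -0.025, 0.142], [-0.142, 0.005, 0.99], [-0.025, -1.0, 0.001]]
```

```bash
python3 -m jog '[[0.006,0.015,0,0,0,-0.8],[0.004,0.02,0,0,0,-0.6],[0,0.02,0,0,0,0],[0,0.015,0,0,0,0],[0,0,0,0,0,0],[0,0,0,0,0,0],[0,0,0,0,0,0]]'| grep -E "force|width"
python3 - <<'E'
from h import *
plan([.473,-.281,.0204],-8.4)
c=r.camera('top');P=cloud(c);im=c['image'].astype(int)
cv2.imwrite('pics/t6.png',cv2.resize(c['image'][260:400,400:560,::-1],None,fx=4,fy=4))
E
```

```text
ft_force: [-0.1, 0.9, -2.6]
width: 0.0337
t 23.37 pos [ 0.4639 -0.2833  0.0542] tool shift mm [ 8.9 33.8  3.5] turn [-0.17 -0.21 -0.5 ] F [-0.09  0.89 -2.6 ] w 0.0337 j7 [0.04 2.05]
[[0.989, -0.008, 0.15], [-0.15, 0.004, 0.989], [-0.009, -1.0, 0.003]]
```

View pics/t6.png

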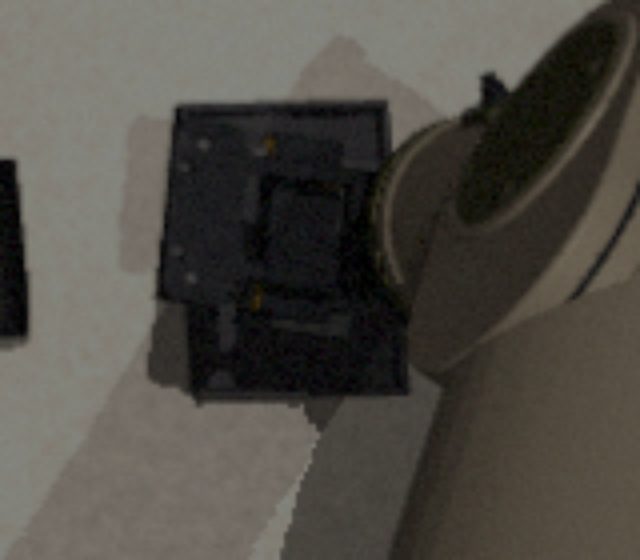

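The gripper is over the tray and well clear of the driver handle at the left edge.

```bash
python3 -m jog '[[0.008,0.006,0.003,-0.1,0,-0.4],[0.002,0.007,0.001,0,0,0],[0,0.005,0,0,0,0],[0,0,0,0,0,0],[0,0,0,0,0,0],[0,0,0,0,0,0]]'| grep -E "force|width"
python3 -c "
from h import *
plan([.473,-.281,.0204],-8.4)"
```

```text
ft_force: [0.8, -0.4, -2.2]
width: 0.0334
t 23.92 pos [ 0.4781 -0.2806  0.0371] tool shift mm [-5.  16.7 -1.1] turn [-0.02 -0.11  0.24] F [ 0.75 -0.35 -2.2 ] w 0.0334 j7 [0.04 2.05]
[[0.989, 0.004, 0.148], [-0.148, -0.0, 0.989], [0.004, -1.0, 0.0]]
```

```bash
(python3 -m jog '[[-0.002,0.005,0,0,0,0],[-0.001,0.005,0,0,0,0.1],[0,0.002,0,0,0,0],[0,0,0,0,0,0]]';python3 -m jog '[[0,0.001,0,0,0,0],[0,0,0,0,0,0]]')| grep -E "ee_pos|force|width"
```

```text
ee_pos: [0.4748, -0.2804, 0.0243]
ft_force: [-0.5, -0.8, -2.4]
width: 0.034
ee_pos: [0.4745, -0.2805, 0.023]
ft_force: [-0.6, 0.2, -3.5]
width: 0.0335
```

```bash
for i in 1 2 3; do python3 -m jog '[[0,0.0009,0,0,0,0],[0,0,0,0,0,0]]';done| grep -E "ee_pos|force"
```

```text
ee_pos: [0.4746, -0.2806, 0.0221]
ft_force: [0.4, 0.1, -1.3]
ee_pos: [0.4748, -0.2806, 0.0214]
ft_force: [0.0, -0.2, -2.2]
ee_pos: [0.4749, -0.2807, 0.0205]
ft_force: [0.2, -1.1, -3.2]
```

```bash
for i in 1 2; do python3 -m jog '[[0,0.0009,0,0,0,0],[0,0,0,0,0,0]]';done| grep -E "ee_pos|force"
```

```text
ee_pos: [0.4752, -0.2809, 0.0206]
ft_force: [0.3, 1.1, -2.3]
ee_pos: [0.4755, -0.281, 0.0205]
ft_force: [0.7, 0.2, -2.9]
```

```bash
(python3 -m jog '[[0,0.0008,0,0,0,0]]';python3 -m jog '[[0,0.0008,0,0,0,0]]')| grep -E "ee_pos|force"
```

```text
ee_pos: [0.4757, -0.2811, 0.0203]
ft_force: [-5.7, 2.6, 16.8]
ee_pos: [0.4757, -0.2811, 0.0203]
ft_force: [-7.3, 4.1, 16.8]
```

Contact with the floor is confirmed at the expected height, so I'll release and retreat.

```bash
python3 -m jog '[[0,0,0,0,0,0],[0,0,0,0,0,0],[0,0,0,0,0,0],[0,0,0,0,0,0],[0,0,0,0,0,0],[0,0,0,0,0,0]]' 0.25 | grep -E "force|width";python3 -m jog '[[0,-0.005,0,0,0,0],[0,-0.015,0,0,0,0],[0,-0.025,0,0,0,0],[0,-0.03,0,0,0,0],[0,-0.03,0,0,0,0],[-0.01,-0.03,0,0,0,0],[-0.02,-0.02,-0.02,0,0,0],[-0.02,-0.02,-0.03,0,0,0],[-0.01,-0.01,-0.03,0,0,0],[0,0,-0.03,0,0,0],[0,0,-0.02,0,0,0],[0,0,0,0,0,0]]'
python3 - <<'E'
from h import *
a=r.camera('scene')['image'];c=r.camera('top');b=c['image'];np.savez('top7.npz',**c)
A=cv2.resize(a[170:370,130:430,::-1],None,fx=2.6,fy=2.6)[:300*2];
cv2.imwrite('pics/s7.png',A);cv2.imwrite('pics/t7.png',cv2.resize(b[190:370,220:520,::-1],None,fx=2.6,fy=2.6))
E
```

```text
ft_force: [0.4, 0.4, 0.4]
width: 0.0535
time: 26.92
ee_pos: [0.3928, -0.4046, 0.2192]
eef_rot: [0.706, -0.048, 0.055, -0.704]
ft_force: [-0.4, 0.6, 0.1]
width: 0.055
```

View pics/s7.png

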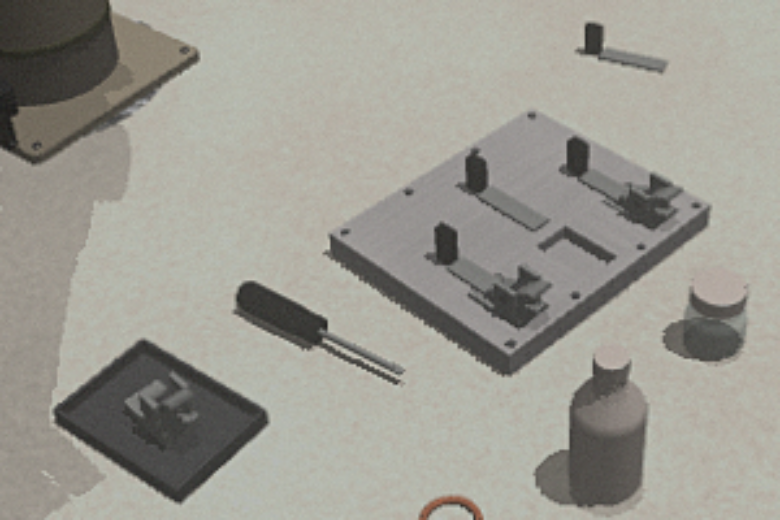

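View pics/t7.png

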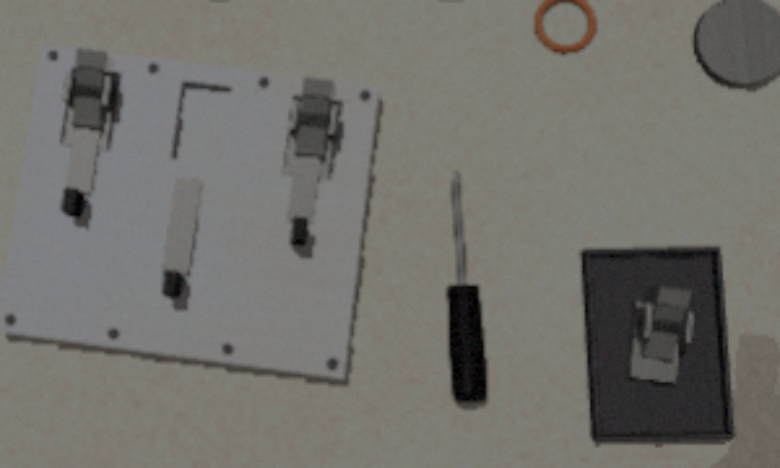

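The clip stands upright in the tray at (660,335), well inside the walls. Card 1 stands on the plate at (175,285) in front of its empty nest. The outer clips are seated with their cards in, and the bystanders look unmoved.

```bash
python3 -m jog '[[0,0,0,0,0,0],[0,0,0,0,0,0]]'; python3 -c "
from bench import r
print(r.close_job())"
```

```text
time: 27.18
ee_pos: [0.3951, -0.3992, 0.218]
eef_rot: [-0.705, 0.047, -0.052, 0.706]
ft_force: [-0.4, 0.5, 0.3]
width: 0.0543
the job is handed in; nothing more can be done
None
```

The weakest clip is the middle one (nest y = 0). Its card now stands on the plate in front, and the clip sits upright in the reject tray. I handed the job in at 27.2 s of the 69 s allowed.

**Test:** I drew each card about 10 mm out. The middle one dragged about 1.5 N, against about 5.2 N at y = +85 and 5.8 N at y = −85. All three read below the expected 2–3 N and 7–10 N, but the gap between them was clear.

**Removal:** I pulled the middle card about 61 mm and left it standing. I then lifted its clip by the cheeks and lowered it until it touched the tray floor before letting go.

**Last checks:**
- **Pictures:** The clip is well inside the tray. The two stronger clips are still seated with their cards in, and the other objects look unmoved. I did not measure the positions again after the clip was placed.
- **Forces:** Setting the card down, I pressed it onto the plate a little hard, with wrist force peaking at about 45 N (limit 120 N). The clip touched the tray floor at about 19 N.
- **Robot:** The arm ended clear of everything.

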